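Rack the sockets in order of size

ROBOT

A 6-joint arm with a two-finger parallel gripper is mounted at the origin on the work surface. World frame = base frame: x ahead of the robot, y to its left, z up, the work surface at z = 0. Lengths are in m, angles in rad, forces in N, time in s.
With the tool pointing down it reaches from about 0.35 to 0.925 m from the base axis. Payload 6.4 kg.
Tool frame: the origin (TCP) lies midway between the tips of the shut fingers; the grasp point (between the pads) lies ctrl.grip_point_offset behind it (ctrl.grip_point_offset is the distance from the TCP to the grasp point, in m); z points along the fingers, y is the direction in which the jaws open and shut (so a half turn about z gives the same grasp; the last joint's range is limited). The gripper opens to 94 mm and grips with 3 to 60 N. Pads are 16 mm wide; open, the fingers measure 119 mm over their backs; the gripper's body (75 mm by 177 mm) begins 78 mm behind the grasp point.
Start: joints at [1.161, 0.245, 1.558, -0, 1.339, -0.174], TCP at [0.152, 0.632, 0.205] pointing down, gripper open.
Joint ranges: [-3.13, 3.13], [-1.02, 2.26], [0.13, 2.54], [-0.95, 4.09], [0.21, 2.88], [-2.74, 2.74]. Speed limits (rad/s): [2.57, 2.57, 3.14, 3.14, 3.14, 3.14].

INTERFACE

Orientations are given as a unit quaternion [x, y, z, w].
In Python, from station import ctrl, hand, kin, vision, ticket, sensors gives the robot as it stands. The module is installed in compiled form; this text tells all that it offers. Calls block until the motion is done:
- ctrl.goto(position, orientation): joint-space move of the TCP to a pose.
- ctrl.movel(position, velocity=0.15, frame=None, max_force=None): straight line of the TCP; frame=None keeps the orientation; velocity is the mean speed in m/s. With max_force (N) it stops when the force on the tool has changed by that much, and returns True; else False.
- ctrl.move_j(angles): joint-space move.
- hand.gripper_to(opening): finger opening in m; the grip force is fixed at half the most; returns when the fingers have stopped.
- ctrl.hold(seconds).
- kin.solve_ik(position, orientation): joint angles nearest the present ones, or None.
- vision.grab_frame(name): name is "scene" or "top" or "wrist"; returns a dict with "color" (480x640x3 uint8, red, green, blue), "mtx" (3x3 intrinsics, pixels), "position" and "orientation" of the camera in the world; the wrist camera has in their place "hand_eye" (4x4, takes a point from camera to tool coordinates, whose origin is the TCP and whose axes are the flange's). Camera axes: x right, y up, looking along -z (the intrinsics and any distortion apply to the point x, -y, -z); pixel columns grow to the right and rows downward; lengths in m; the calibration is good to about 2 mm. A picture is of the moment at which its call begins: read the wrist's pose just before it. There is no depth.
A pose or a line that the arm cannot do raises ctrl.Unreachable and nothing moves.
- ticket.finish_job(): hands the job in, once; it reports no verdict.
Readings, each from a call of its own:
- sensors.read_clock(): time.
- sensors.read_q(): joint angles.
- sensors.read_qvel(): joint speeds.
- sensors.read_tau(): joint torques, N m.
- sensors.read_eef_pos(): TCP position.
- sensors.read_eef_rot(): TCP orientation.
- sensors.read_force(): force on the tool from outside, world axes, zero at the start.
- sensors.read_torque(): the same for the moment, N m.
- sensors.read_opening(): finger opening in m.
Only numpy, scipy, OpenCV 4.12 (cv2) and the standard library are available. Lean on these libraries where they do the work, as an engineer would, in place of code of your own. Each camera call takes 0.05 s, during which the arm holds its last target. There are 200 camera calls.

TASK

Put the four loose steel sockets back on the tool rail in order of size: the smallest on the seat next to the post with the black ball, then each bigger one on the next seat along, so that the largest stands at the far end. Stand each one upright, mouth up, in the middle of its seat, and leave the amber jar standing where it is.

Things in the scene. Friction and masses are not known exactly. Their poses are not given: they have to be found in the camera images.
- socket_a: the smallest of four plain steel impact sockets: an upright round cylinder 24 mm in diameter and 40 mm tall, about 90 g, with a dark hexagonal mouth on top. Origin: centre of its underside; z points up out of the mouth. Standing loose on the bench at the start.
- socket_b: the second smallest of four plain steel impact sockets: an upright round cylinder 32 mm in diameter and 46 mm tall, about 170 g, with a dark hexagonal mouth on top. Origin: centre of its underside; z points up out of the mouth. Standing loose on the bench at the start.
- socket_c: the second largest of four plain steel impact sockets: an upright round cylinder 40 mm in diameter and 52 mm tall, about 270 g, with a dark hexagonal mouth on top. Origin: centre of its underside; z points up out of the mouth. Standing loose on the bench at the start.
- socket_d: the largest of four plain steel impact sockets: an upright round cylinder 50 mm in diameter and 60 mm tall, about 450 g, with a dark hexagonal mouth on top. Origin: centre of its underside; z points up out of the mouth. Standing loose on the bench at the start.
- seat_1: black rubber seat on the aluminium rail, the first, at the -y end of the row (the right as the robot sees it); the four are alike. Flat disc 58 mm wide, 3 mm thick, grey centre mark. Origin: centre of its underside, 8 mm above the bench; its top is 3 mm higher. x axis: level, across the rail; y: along it towards seat_4. Seats are 68 to 92 mm apart.
- seat_2: black rubber seat on the aluminium rail, the second from the -y end; the four are alike. Flat disc 58 mm wide, 3 mm thick, grey centre mark. Origin: centre of its underside, 8 mm above the bench; its top is 3 mm higher. x axis: level, across the rail; y: along it towards seat_4. Seats are 68 to 92 mm apart.
- seat_3: black rubber seat on the aluminium rail, the third from the -y end; the four are alike. Flat disc 58 mm wide, 3 mm thick, grey centre mark. Origin: centre of its underside, 8 mm above the bench; its top is 3 mm higher. x axis: level, across the rail; y: along it towards seat_4. Seats are 68 to 92 mm apart.
- seat_4: black rubber seat on the aluminium rail, the last, at the +y end (the left as the robot sees it); the four are alike. Flat disc 58 mm wide, 3 mm thick, grey centre mark. Origin: centre of its underside, 8 mm above the bench; its top is 3 mm higher. x axis: level, across the rail; y: along it towards seat_4. Seats are 68 to 92 mm apart.
- post: fixed dark post with a black ball on top (28 mm ball, 58 mm high over the post's foot), on the fixed rail (400 x 80 mm, 8 mm thick), 52 to 64 mm beyond either seat_1 or seat_4: the smallest socket goes at that end. The other end has only a flat bar 6 mm high. Origin: centre of the foot, 8 mm above the bench.
- jar: a closed amber glass jar with a white lid, 46 mm in diameter, 65 mm tall, standing loose among the sockets. To be left alone. Origin: centre of its underside.
Mind the look-alikes: they are no part of the job. Leave any green look-alike of the socket_d alone.

How it is judged:
By the outcome, as a careful person would: the job done as asked, in the order asked, and still so for the second after the job is handed in, with the robot touching nothing.
It also fails if it takes over 96 s, if anything falls off the work surface, if the arm or the gripper's body presses on something with over 40 N, if the wrist force passes 120 N, or if a joint passes its speed limit or range.

## Working session

There is one attempt and no reset: what is moved stays moved. The work goes in short steps, each a Python script; the robot and the scene stay as the last script left them, time stands still between calls to the robot, and variables do not carry over. Pictures are saved under pics/ and viewed, about 12 in all and at most 16, crops included, and the job is handed in when it is done.

```bash
mkdir -p pics; python3 - <<'E'
from station import ctrl,vision,sensors
import cv2,pickle
for n in("top","scene"):
    f=vision.grab_frame(n);cv2.imwrite(f"pics/{n}0.png",f["color"][:,:,::-1]);pickle.dump(f,open(f"{n}0.pkl","wb"))
    print(n,{k:v for k,v in f.items() if k!="color"})
print(ctrl.grip_point_offset,sensors.read_clock(),sensors.read_eef_rot())
E
```

```text
top {'mtx': array([[592.439139  ,   0.        , 318.56716685],
       [  0.        , 592.439139  , 241.61574037],
       [  0.        ,   0.        ,   1.        ]]), 'position': array([ 0.46726162, -0.01618554,  1.01850143]), 'orientation': array([-0.02398038,  0.00915169,  0.7175873 , -0.69599544])}
scene {'mtx': array([[538.18659137,   0.        , 325.01835372],
       [  0.        , 538.18659137, 242.59151912],
       [  0.        ,   0.        ,   1.        ]]), 'position': array([ 1.12578136, -0.18403198,  0.59718469]), 'orientation': array([0.33781131, 0.26001776, 0.53403912, 0.73012089])}
0.0188 0.1 [ 1.17629379e-01  9.93057201e-01 -8.16013184e-04 -2.42207711e-04]
```

View pics/top0.png

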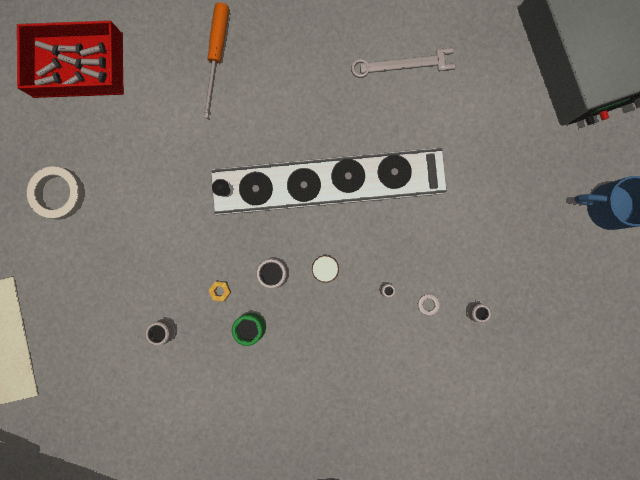

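View pics/scene0.png

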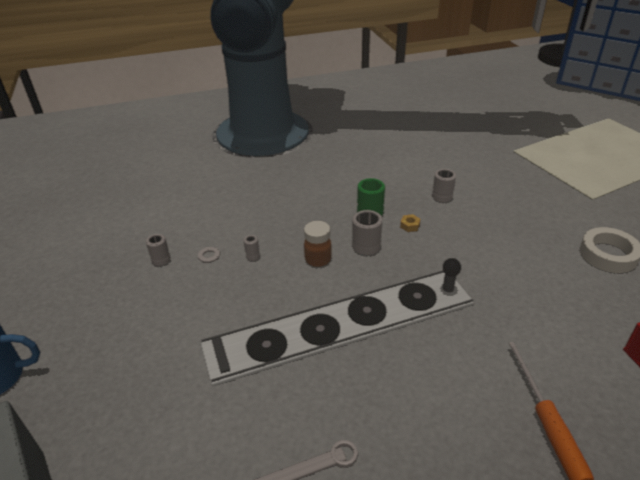

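The top view shows the post at the left (+y) end at (221,187). The seats are at (256,188), (304,185), (348,175) and (394,171). The sockets are at (157,333), (272,273), (388,290) and (481,313), the jar is at (325,268) and the green decoy at (248,329). So seat_4 takes the smallest. I'll enlarge this for more exact readings.

```bash
python3 - <<'E'
import cv2
im=cv2.imread("pics/top0.png")
cv2.imwrite("pics/c1.png",cv2.resize(im[250:350,130:330],None,fx=4,fy=4,interpolation=cv2.INTER_CUBIC))
cv2.imwrite("pics/c2.png",cv2.resize(im[270:340,360:510],None,fx=5,fy=5,interpolation=cv2.INTER_CUBIC))
cv2.imwrite("pics/c3.png",cv2.resize(im[145:215,205:450],None,fx=3.2,fy=3.2,interpolation=cv2.INTER_CUBIC))
E
```

```text
(no output)
```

View pics/c1.png

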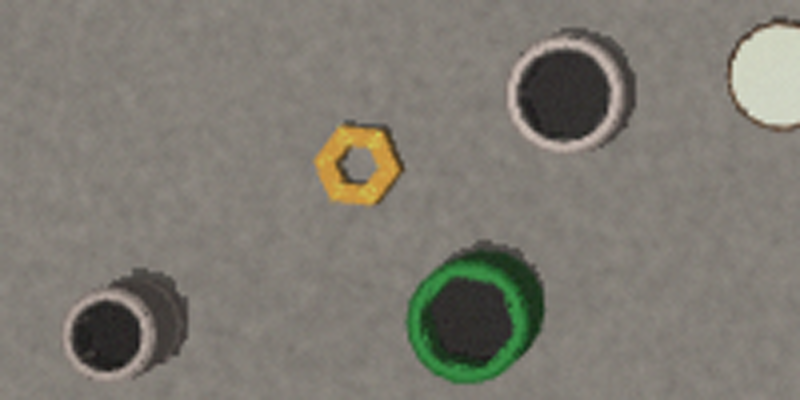

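View pics/c2.png

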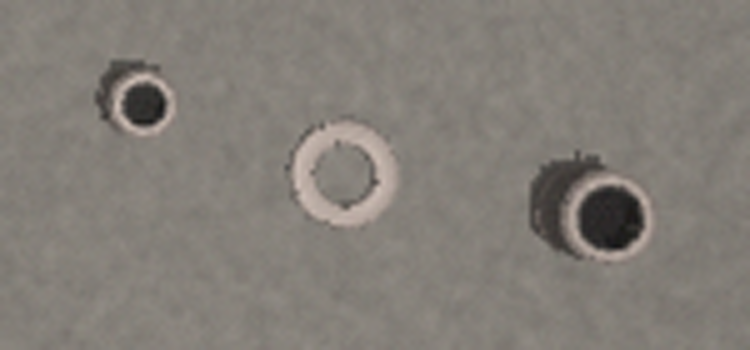

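View pics/c3.png

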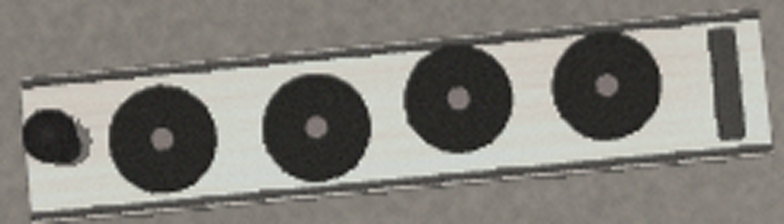

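```bash
cat > h.py <<'E'
import numpy as np,pickle
from scipy.spatial.transform import Rotation as R
def ray(M,P,Rm,uv,z):
    d=Rm@np.array([(uv[0]-M[0,2])/M[0,0],-(uv[1]-M[1,2])/M[1,1],-1.])
    return P+d*(z-P[2])/d[2]
def px(f,uv,z): return ray(f["mtx"],f["position"],R.from_quat(f["orientation"]).as_matrix(),uv,z)
def proj(M,P,Rm,X):
    p=Rm.T@(np.array(X)-P); return np.array([M[0,0]*p[0]/-p[2]+M[0,2], M[1,1]*p[1]/p[2]+M[1,2]])
E
python3 - <<'E'
from h import *
t=pickle.load(open("top0.pkl","rb"));s=pickle.load(open("scene0.pkl","rb"))
c=lambda u,v,x0,y0,k:((u+.5)/k-.5+x0,(v+.5)/k-.5+y0)
D=dict(a=(c(142.5,103,360,270,5),.04),b=(c(608,217,360,270,5),.046),c=(c(110,334,130,250,4),.052),d=(c(567,94,130,250,4),.06),jar=((325,268.5),.065),green=(c(470,320,130,250,4),.06),
s4=(c(162,139,205,145,3.2),.011),s3=(c(316,127,205,145,3.2),.011),s2=(c(458.5,98,205,145,3.2),.011),s1=(c(606.5,85,205,145,3.2),.011),barend=(c(727,83,205,145,3.2),.014),ball=(c(50,135,205,145,3.2),.052),hexnut=((219.5,291),.01))
pos={}
for k,(uv,z) in D.items():
    pos[k]=px(t,uv,z); print(k,pos[k].round(4),"r%.3f"%np.hypot(*pos[k][:2]),"scene px",proj(s["mtx"],s["position"],R.from_quat(s["orientation"]).as_matrix(),pos[k]).round(1))
S=[pos[f"s{i}"] for i in(1,2,3,4)];print([np.linalg.norm(S[i+1]-S[i]).round(4) for i in range(3)],np.linalg.norm(pos["ball"][:2]-S[3][:2]))
pickle.dump(pos,open("pos.pkl","wb"))
E
```

```text
a [ 0.43   -0.1082  0.04  ] r0.443 scene px [251.  238.9]
b [ 0.3889 -0.2572  0.046 ] r0.466 scene px [156.1 239.2]
c [0.3717 0.2712 0.052 ] r0.460 scene px [444.8 174.5]
d [0.4639 0.0812 0.06  ] r0.471 scene px [366.6 218.9]
jar [ 0.4687 -0.0059  0.065 ] r0.469 scene px [316.8 228.6]
green [0.374  0.1227 0.06  ] r0.394 scene px [370.7 185.8]
s4 [0.61   0.1099 0.011 ] r0.620 scene px [417.1 296. ]
s3 [0.6137 0.0272 0.011 ] r0.614 scene px [367.  310.1]
s2 [ 0.6268 -0.0494  0.011 ] r0.629 scene px [320.  328.6]
s1 [ 0.6311 -0.1285  0.011 ] r0.644 scene px [266.7 344.2]
barend [ 0.6295 -0.192   0.014 ] r0.658 scene px [220.8 353.2]
ball [0.6082 0.1625 0.052 ] r0.629 scene px [451.4 267.9]
hexnut [0.4359 0.1756 0.01  ] r0.470 scene px [409.8 222.2]
[np.float64(0.0792), np.float64(0.0777), np.float64(0.0828)] 0.05259454858391001
```

The scene-camera reprojections agree within 1–2 px, and the seat spacings and sizes are plausible. Next I'll take wrist views from nearer.

```bash
cat >> h.py <<'E'
PHI=np.radians(3.4)
def quat(phi=PHI): t=(phi+np.pi/2)/2; return [np.cos(t),np.sin(t),0,0]
def wcam():
    from station import vision,sensors
    p,q=np.array(sensors.read_eef_pos()),sensors.read_eef_rot(); f=vision.grab_frame("wrist")
    T=np.eye(4);T[:3,:3]=R.from_quat(q).as_matrix();T[:3,3]=p
    T=T@np.array(f["hand_eye"]); f["position"]=T[:3,3]; f["orientation"]=R.from_matrix(T[:3,:3]).as_quat(); f["R"]=T[:3,:3]
    return f
E
python3 - <<'E'
from h import *
from station import ctrl,sensors
import cv2
pos=pickle.load(open("pos.pkl","rb"))
L=[]
def look(n,p,keys):
    ctrl.goto(p,quat()); ctrl.hold(.2); f=wcam(); pickle.dump(f,open(f"{n}.pkl","wb")); im=f["color"][:,:,::-1].copy()
    for k in keys:
        uv=proj(f["mtx"],f["position"],f["R"],pos[k]); print(n,k,uv.round(1))
        if k[0]!='x': cv2.drawMarker(im,tuple(int(round(v)) for v in uv),(0,0,255),0,12,1)
    cv2.imwrite(f"pics/{n}.png",im); print(f["position"],sensors.read_q().round(3) if hasattr(sensors.read_q(),'round') else sensors.read_q(),sensors.read_clock())
look("wc",[.40,.25,.25],["c","d"])
look("wrail",[.55,0,.33],["s1","s2","s3","s4","d"])
look("wab",[.37,-.18,.25],["a","b"])
E
python3 -c "
import cv2
a=[cv2.imread(f'pics/{n}.png') for n in('wc','wab')]
cv2.imwrite('pics/w2.png',cv2.resize(cv2.hconcat(a),(800,300),interpolation=cv2.INTER_AREA))"
```

```text
wc c [296.5 197.7]
wc d [366.9 362.3]
[0.39523788 0.32520237 0.42975953] [ 0.319 -0.225  1.95   0.     1.417  0.258] 2.025
wrail s1 [370.2 289.9]
wrail s2 [372.4 239.3]
wrail s3 [368.5 185.8]
wrail s4 [371.5 123.5]
wrail d [255.3 138.2]
[0.54504813 0.07579134 0.50966733] [-0.205 -0.068  1.667  0.     1.542 -0.265] 3.4333
wab a [380.8 153.5]
wab b [333.1 283.5]
[ 0.36603706 -0.10495683  0.43029727] [-0.728 -0.395  2.08   0.     1.456 -0.789] 4.725
```

View pics/wrail.png

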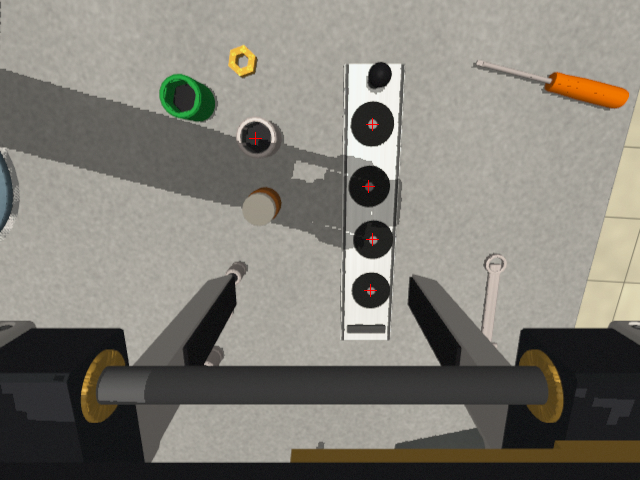

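View pics/w2.png

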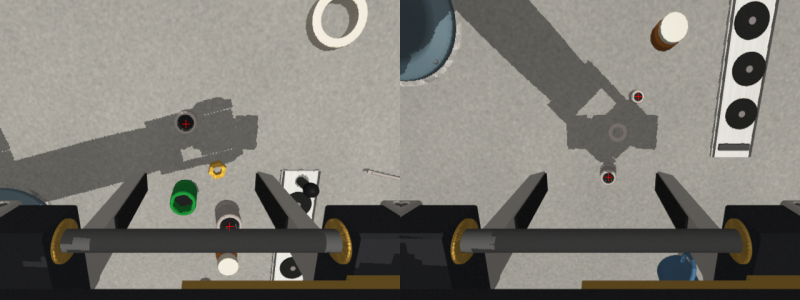

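The markers from the top camera fall on the seat marks and socket mouths within about 1 px in the wrist views. The jaws point across the rail, clear of the neighbours. I'll place socket_a first.

```bash
cat >> h.py <<'E'
HG=dict(a=.026,b=.028,c=.031,d=.036); DIA=dict(a=.024,b=.032,c=.040,d=.050)
def carry(k,seat,dp=(0,0)):
    from station import ctrl,hand,sensors
    pos=pickle.load(open("pos.pkl","rb")); o=ctrl.grip_point_offset; q=quat()
    x,y=pos[k][:2]; X,Y=pos[seat][:2]+np.array(dp); z=HG[k]-o
    hand.gripper_to(DIA[k]+.034)
    ctrl.goto([x,y,.15],q); st=ctrl.movel([x,y,z],.12,max_force=15); print(k,"stop on way down",st)
    if st: return
    hand.gripper_to(0); print("opening",sensors.read_opening())
    ctrl.movel([x,y,.17],.15); print("lifted",sensors.read_opening(),sensors.read_force())
    ctrl.goto([X,Y,.17],q); ctrl.movel([X,Y,z+.011+.012],.15)
    st=ctrl.movel([X,Y,z+.011-.003],.03,max_force=5); print("touch",st,sensors.read_eef_pos()[2]-z)
    hand.gripper_to(DIA[k]+.03); ctrl.movel([X,Y,.17],.15); print("t",sensors.read_clock())
def check(n,p):
    from station import ctrl
    import cv2
    ctrl.goto(p,quat()); ctrl.hold(.2); f=wcam(); pickle.dump(f,open(f"{n}.pkl","wb")); return f
E
python3 -c "
from h import *
carry('a','s4')"
```

```text
a stop on way down False
opening 0.023309511754305533
lifted 0.02326480290282094 [-0.69953864  0.26957569 -1.39649935]
touch True 0.010634107443436566
t 13.7083
```

```bash
python3 - <<'E'
from h import *
import cv2
carry('b','s3')
pos=pickle.load(open("pos.pkl","rb"))
f=check("w3",[.58,-.02,.2]); im=f["color"][:,:,::-1].copy()
u=[]
for s,k in(("s4","a"),("s3","b")):
    h={"a":.04,"b":.046}[k]
    uv=proj(f["mtx"],f["position"],f["R"],pos[s]+[0,0,h]);u.append(uv);print(s,uv)
c=np.mean(u,0).astype(int); x0,y0=c[0]-90,max(c[1]-100,0); print(x0,y0)
cr=cv2.resize(im[y0:y0+200,x0:x0+180],None,fx=3,fy=3,interpolation=cv2.INTER_CUBIC)
for v in u: cv2.drawMarker(cr,tuple(int(3*a) for a in (v-[x0,y0])),(0,0,255),0,16,1)
cv2.imwrite("pics/w3.png",cr)
E
```

```text
b stop on way down False
opening 0.03133247015091982
lifted 0.03138740402959816 [-0.66461325 -0.53314608 -1.10605253]
touch True 0.010643462718103337
t 23.5917
s4 [366.31493029  83.63309824]
s3 [362.78086979 182.06898204]
274 32
```

View pics/w3.png

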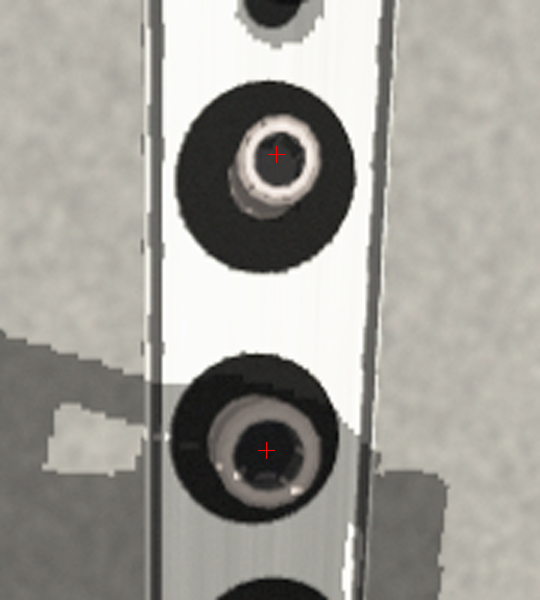

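The rims are about 1.5 px (1.3 mm) from the expected spots. I'll check the seat discs in the same image before deciding whether that's real.

```bash
python3 - <<'E'
from h import *
pos=pickle.load(open("pos.pkl","rb"));f=pickle.load(open("w3.pkl","rb"))
c=lambda u,v:((u+.5)/3-.5+274,(v+.5)/3-.5+32)
for n,uv,z in(("s4",c(265.5,176.5),.011),("a",c(280.5,159),.051),("s3",c(255,438),.011),("b",c(268,454.5),.057)):
    print(n,px(f,uv,z)[:2].round(4),pos[n if n[0]=='s' else {'a':'s4','b':'s3'}[n]][:2].round(4))
E
```

```text
s4 [0.6108 0.1103] [0.61   0.1099]
a [0.6108 0.1092] [0.61   0.1099]
s3 [0.6146 0.0274] [0.6137 0.0272]
b [0.614  0.0263] [0.6137 0.0272]
```

Each socket is within about 1 mm of its disc centre, so I'll go on with c and d.

```bash
python3 - <<'E'
from h import *
import cv2
carry('c','s2'); carry('d','s1')
f=check("w4",[.58,-.2,.22]); im=f["color"][:,:,::-1]
pos=pickle.load(open("pos.pkl","rb"))
c=np.mean([proj(f["mtx"],f["position"],f["R"],pos[s]) for s in("s1","s2")],0).astype(int)
x0,y0=c[0]-90,max(c[1]-100,0); print(x0,y0)
cv2.imwrite("pics/w4.png",cv2.resize(im[y0:y0+200,x0:x0+180],None,fx=3,fy=3,interpolation=cv2.INTER_CUBIC))
from station import vision
cv2.imwrite("pics/scene1.png",vision.grab_frame("scene")["color"][:,:,::-1])
cv2.imwrite("pics/top1.png",vision.grab_frame("top")["color"][:,:,::-1])
E
```

```text
c stop on way down False
opening 0.03974096507026147
lifted 0.03961808248332689 [ 0.66879752 -0.73434167 -2.63566041]
touch True 0.01066345920971773
t 33.9333
d stop on way down False
opening 0.049720564650596634
lifted 0.049869161545681454 [-0.28997292 -0.53683172 -4.19492664]
touch True 0.010668156583926763
t 42.5583
285 14
```

View pics/w4.png

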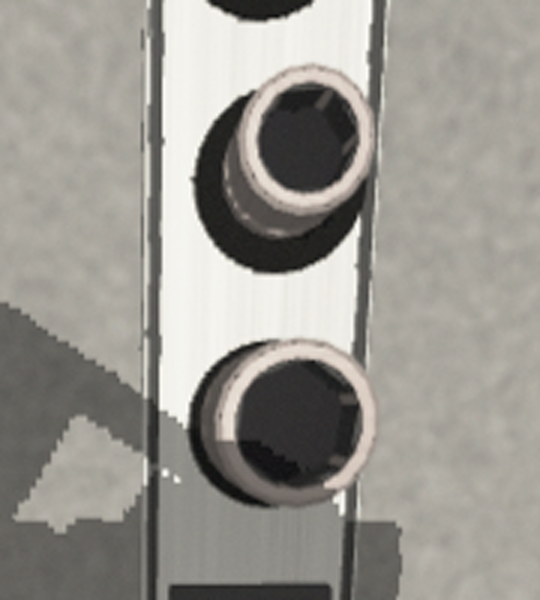

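View pics/scene1.png

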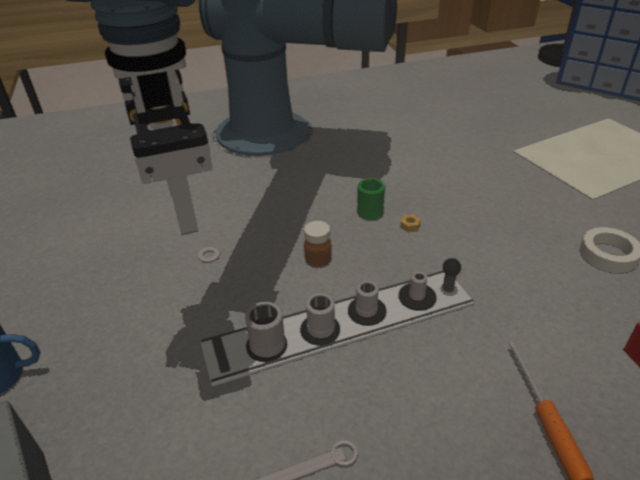

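All four stand upright in order from the post, and the jar (317,243) and green decoy (371,198) haven't moved. The close-up shows the c rim at (306,139) and the d rim at (296,422); I'll compare those with the seat positions.

```bash
python3 - <<'E'
from h import *
pos=pickle.load(open("pos.pkl","rb"));f=pickle.load(open("w4.pkl","rb"));t=pickle.load(open("top0.pkl","rb"))
c=lambda u,v:((u+.5)/3-.5+285,(v+.5)/3-.5+14)
for n,uv,z in(("s2",c(306.5,139.5),.063),("s1",c(296.5,422),.071)): print(n,px(f,uv,z)[:2].round(4),pos[n][:2].round(4))
import cv2
im=cv2.imread("pics/top1.png"); cv2.imwrite("pics/c4.png",cv2.resize(im[145:215,205:450],None,fx=3.2,fy=3.2,interpolation=cv2.INTER_CUBIC))
for s,h in(("s4",.051),("s3",.057),("s2",.063),("s1",.071)):
    print(s,(proj(t["mtx"],t["position"],R.from_quat(t["orientation"]).as_matrix(),[*pos[s][:2],h])-[205,145]+.5)*3.2-.5)
E
```

```text
s2 [ 0.6269 -0.0485] [ 0.6268 -0.0494]
s1 [ 0.6309 -0.127 ] [ 0.6311 -0.1285]
s4 [152.02190755 128.37058978]
s3 [311.74478783 114.11210291]
s2 [461.35490671  81.75907463]
s1 [619.14493255  65.25714829]
```

View pics/c4.png

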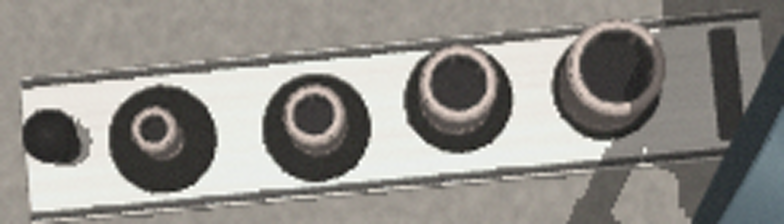

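The top view shows rims at (154,129), (315,115), (457,80) and (615,65). Each is within about 1 px (2 mm) of where a centred socket should appear, so I'm handing in.

```bash
python3 -c "
from station import ticket,sensors
print(sensors.read_clock(),ticket.finish_job())"
```

```text
the job is handed in; nothing more can be done
43.3917 None
```

The four sockets are back on the rail in order of size, and I handed the job in at 43.4 s. The smallest is on seat_4 next to the post, then b on seat_3, c on seat_2, and the largest on seat_1 at the far end.

- **Placing:** every grip closed to within 1 mm of the socket's diameter. Each socket touched down at the expected seat height.
- **Last checks:** the final top and scene views show all four upright, mouth up, in the right order. The jar and the green look-alike are where they started, and the gripper was clear of everything.
- **Centring:** the sockets are not perfectly centred. The wrist camera puts each about 1 to 1.5 mm off its seat centre, and the top camera up to about 2 mm for c. The two cameras disagree by about 1–2 mm, which is about the calibration accuracy, so I left the sockets where they were.

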